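# Index the rotary assembly stage to its long scale line

### The arm

A 7-joint arm with a two-finger parallel gripper is mounted at the origin on the work surface. World frame = base frame: x ahead of the robot, y to its left, z up, the work surface at z = 0. Lengths are in m, angles in degrees, forces in N, time in s.
With the tool pointing down it reaches from about 0.425 to 0.825 m from the base axis. Payload 3.6 kg.
Tool frame: the origin (TCP) lies at the very end of the fingers, on their centre line; the grasp point (between the pads) lies 19 mm behind it; x points along the fingers, z is the direction in which the jaws open and shut, and the axes are right-handed (so a half turn about x gives the same grasp; the last joint's range is limited). The gripper opens to 93 mm and grips with 3 to 60 N. Pads are 15 mm wide; open, the fingers measure 128 mm over their backs; the gripper's body (75 mm by 188 mm) begins 65 mm behind the grasp point.
Start: joints at [-1.518, 35.231, -0.722, 81.555, 0.464, 63.22, -2.315], TCP at [0.65, 0, 0.183] pointing down, gripper open.
Joint ranges: [-178.69, 178.69], [-17.37, 117.87], [-77.05, 75.6], [15.02, 138.74], [-78.02, 258.01], [0.78, 113.62], [-162.83, 162.83]. Speed limits (degrees/s): [159.86, 159.86, 180, 180, 180, 180, 180].

### API

Orientations are given as a 3x3 rotation matrix whose columns are the frame's x, y, z axes.
In Python, from station import sensors, imaging, r gives the robot as it stands.
- The arm moves only by the tool apply_moves, never from a script. Its argument "deltas" is a list of rows, each an object of numbers: "x", "y", "z": the shift along the tool's x, y, z in mm; "roll": the turn about the tool's x in rad; "hand": the opening, from -1 (shut) to 1 (fully open). In form: [{"x": .., "y": .., "z": .., "roll": .., "hand": ..}, ...]. A call has 1 to 12 rows; each row shifts and turns the commanded pose from where the row before left it, along the tool's axes as they then stand; what a row does not reach is not made up. A row lasts 1/10 s, in which the tool goes at most 50 mm and 8.59 degrees, less where a joint would pass 70% of its speed; a pose out of reach is approached as far as the arm can. A call with a gripper value outside its range is refused whole. The fingers move at their own pace and stop on an object; "grip_force" is the grip in N (left out, the last holds). Time passes only in rows, so rows that do not move let the fingers close. It gives the time, the measured TCP pose, the force and the opening at its end, in the units of the state.
- sensors.observe(): the state, without advancing time (a new reading comes with each control period).
- imaging.read_camera(name): name is "scene" or "side" or "wrist"; returns (picture, depth): 400x640x3 uint8, blue, green, red; 400x640 float32, m along the optical axis (not along the pixel's ray), 0 where there is no reading.
- imaging.calibration(name): a dict with "K" (3x3 intrinsics, pixels), "R" (3x3) and "t" (3): a world point X has camera coordinates R X + t. Camera axes: x right, y down, z forward; pixel columns grow to the right and rows downward; lengths in m; the calibration is good to about 2 mm. A picture is of the moment at which its call begins: read the wrist's pose just before it. calibration takes no time and is no camera call; for the wrist camera it gives the pose at the moment of the call.
- r.close_job(): hands the job in, once; it reports no verdict.
The state is a dict: "t": time; "joints": joint angles; "dq": joint speeds; "joint_efforts": joint torques, N m; "position": TCP position; "tcp_rot": TCP orientation; "force": force on the tool from outside, world axes, zero at the start; "moment": the same for the moment, N m; "opening": finger opening in m.
Only numpy, scipy, OpenCV 4.12 (cv2) and the standard library are available. Lean on these libraries where they do the work, as an engineer would, in place of code of your own. Each camera call takes 0.05 s, during which the arm holds its last target. There are 200 camera calls.

### The job

The small satellite board stack is bolted to the dial of a rotary stage. With a fingertip, gently push the upright steel pin on the dial round, either way, until the dial's white index mark lines up with the one long line of the scale around it, and leave it there. Only push the pin with the outside of the fingers: never take it between them, do not touch the board stack, and leave the things lying around where they are.

Things in the scene. Friction and masses are not known exactly. Their poses are not given: they have to be found in the camera images.
- dial_centre (a point): point on the dial's upright turning axis, on the dial's top face, 28 mm above the work surface. The dial is a flat black disc of radius 85 mm; around it, 4 mm lower, lies a fixed aluminium scale ring of outer radius 106 mm on a round grey base of radius 110 mm with three 10 mm high foot lugs that reach 128 mm out; the base is fixed to the bench, 24 mm high in all
- target_line (a point): point on the scale ring at the inner end of the target line, 86 mm from the axis, 24 mm above the work surface. The target line is the only long, broad line of the scale: black, radial, 4 mm wide, 18 mm long, against short thin lines 6 mm long every 10 degrees elsewhere
- index_mark (a point): point at the outer end of the dial's index mark, 86 mm from the axis, 24 mm above the work surface; turns with the dial. The mark is a white radial line 4 mm wide and 28 mm long on the black dial, running out to its rim
- pin_mid (a point): middle of the upright round steel drive pin of the dial: 14 mm in diameter (with a 2 mm thick collar, 20 mm wide, at its foot, for looks only), 40 mm high, its foot at 28 mm and its flat top at 68 mm above the work surface, this point at 48 mm. It stands 72 mm from the axis, diametrically opposite the index mark, and turns with the dial
- dial (a joint): angle of the dial in rad, growing counter-clockwise seen from above; 0 (or any whole turn, 6.283) when the index mark is exactly at the target line. It starts between 0.7 and 5.6. The dial turns either way with no end stop within a full turn each way, drags with a steady friction of about 3 N at the pin, and stays where it is left (no spring)
- boards_mid (a point): middle of the delicate board stack bolted on the middle of the dial (three 50 mm square boards on four posts), 38 mm high; this point is on the turning axis 51 mm above the work surface, the stack's underside at 32 mm, its top 70 mm above the work surface; its corners reach 36 mm from the axis. It sits on a 4 mm high aluminium disc of radius 40 mm. It turns with the dial
- tape: bystander: amber roll of tape lying flat, 84 mm outer diameter, 48 mm high; origin at the centre of its underside
- meter: bystander: yellow handheld meter lying on its back, 170 x 80 x about 47 mm; origin at the centre of its underside
- driver: bystander: screwdriver with a red handle, 170 mm long, lying on the bench; origin at about its middle, on the bench
- jar: bystander: small closed white jar, 48 mm in diameter, 55 mm high; origin at the centre of its underside

How it is judged:
By the outcome, as a careful person would: the job done as asked, in the order asked, and still so for the second after the job is handed in, with the robot touching nothing.
It also fails if it takes over 54 s, if anything falls off the work surface, if the arm or the gripper's body presses on something with over 40 N, if the wrist force passes 120 N, or if a joint passes its speed limit or range.

## Working session

There is one attempt and no reset: what is moved stays moved. The work goes in short steps, Python scripts to look and compute and a tool call to move; the robot and the scene stay as the last step left them, time stands still between calls to the robot, and variables do not carry over. Pictures are saved under pics/ and viewed, about 8 in all and at most 12, crops included, and the job is handed in when it is done.

Besides the shell and the picture viewer there is one more tool, called after ">>>" in YAML: its name, and indented under it one key for each argument. apply_moves: Moves the arm, as the interface text tells. Its arguments: {"type":"object","properties":{"deltas":{"type":"array","items":{"type":"object","properties":{"x":{"type":"number"},"y":{"type":"number"},"z":{"type":"number"},"roll":{"type":"number"},"hand":{"type":"number"}}}},"grip_force":{"type":"number"}},"required":["deltas"]}

```bash
mkdir -p pics
python3 - <<'E'
from station import sensors, imaging, r
import cv2,numpy as np
s=sensors.observe(); print(s['t'],s['position'],s['tcp_rot'],s['opening'],s['force'])
for n in ['scene','side']:
    p,d=imaging.read_camera(n); cv2.imwrite(f'pics/{n}1.png',p); np.save(f'pics/{n}1.npy',d)
    c=imaging.calibration(n); print(n,c['K'],(-c['R'].T@c['t']),c['R'])
p,d=imaging.read_camera('wrist'); cv2.imwrite('pics/wrist1.png',p)
E
```

```text
0.0 [6.49133099e-01 1.74312168e-05 1.82281126e-01] [[-2.54174345e-03 -5.05228181e-05  9.99996768e-01]
 [-2.78920735e-05  9.99999998e-01  5.04520866e-05]
 [-9.99996769e-01 -2.77637471e-05 -2.54174485e-03]] 0.09324067641943866 [-0.04627752  0.74399259  0.32365057]
scene [[418.82074052   0.         320.82568157]
 [  0.         418.82074052 200.93889226]
 [  0.           0.           1.        ]] [0.99311855 0.52603575 0.98801162] [[-0.78528255  0.61898949  0.01353973]
 [ 0.50225511  0.64967007 -0.57067382]
 [-0.36203746 -0.44133979 -0.8210652 ]]
side [[421.46760517   0.         314.91411064]
 [  0.         421.46760517 199.76816557]
 [  0.           0.           1.        ]] [ 0.00573643 -0.65876501  0.55038007] [[ 0.77348954 -0.63369613  0.01196464]
 [-0.29968968 -0.38230464 -0.87408767]
 [ 0.55848011  0.67251199 -0.48562083]]
```

View pics/scene1.png

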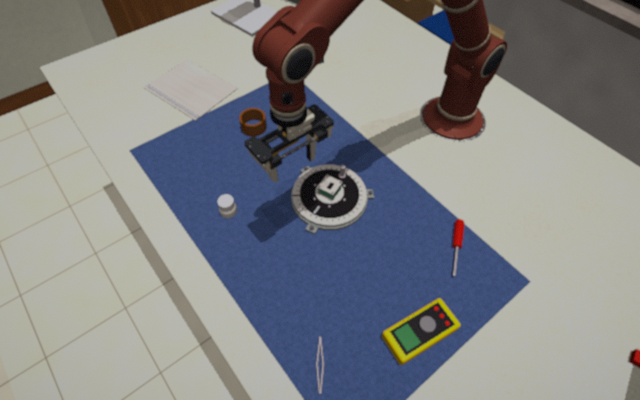

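View pics/side1.png

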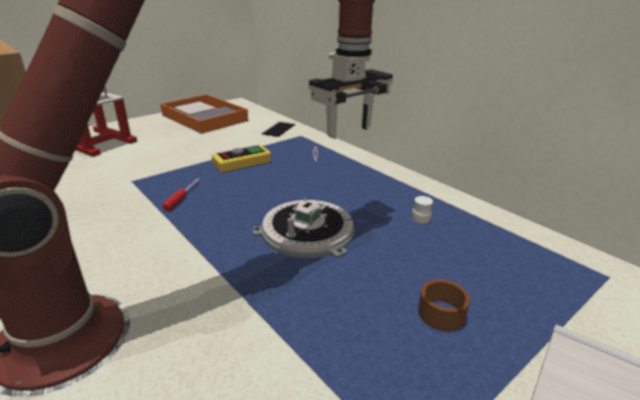

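The dial shows at about (330,196) in the scene view and (308,222) in the side view. The pin is near (343,172) in the scene view, the white mark near (318,208). I'll rectify both views onto the ring plane.

```bash
cat > h.py <<'E'
from station import sensors, imaging, r
import cv2,numpy as np
def ray(c,uv,z):
    C=-c['R'].T@c['t']; d=c['R'].T@np.linalg.inv(c['K'])@np.array([uv[0],uv[1],1.])
    return C+d*(z-C[2])/d[2]
def rect(p,c,ctr,z,half=.14,n=560):
    # top view: image right = -y, image up = +x
    f=2*half/n
    A=np.array([[0,-f,ctr[0]+half],[-f,0,ctr[1]+half],[0,0,z],[0,0,1]])
    P=c['K']@np.c_[c['R'],c['t']]@A
    return cv2.warpPerspective(p,P,(n,n),flags=cv2.INTER_CUBIC|cv2.WARP_INVERSE_MAP)
def topx(ctr,x,y,half=.14,n=560):
    f=2*half/n; return ((ctr[1]+half-y)/f,(ctr[0]+half-x)/f)
E
python3 - <<'E'
from h import *
g=[]
for n,uv in [('scene',(330,196)),('side',(307,222))]:
    c=imaging.calibration(n); print(n,ray(c,uv,.026))
    g.append((cv2.imread(f'pics/{n}1.png'),c))
ctr=ray(g[0][1],(330,196),.026)
o=np.hstack([rect(p,c,ctr,.024,n=400) for p,c in g]); cv2.imwrite('pics/r1.png',o); print(ctr)
E
```

```text
scene [0.53794347 0.01144104 0.026     ]
side [ 0.52636594 -0.00397535  0.026     ]
[0.53794347 0.01144104 0.026     ]
```

View pics/r1.png

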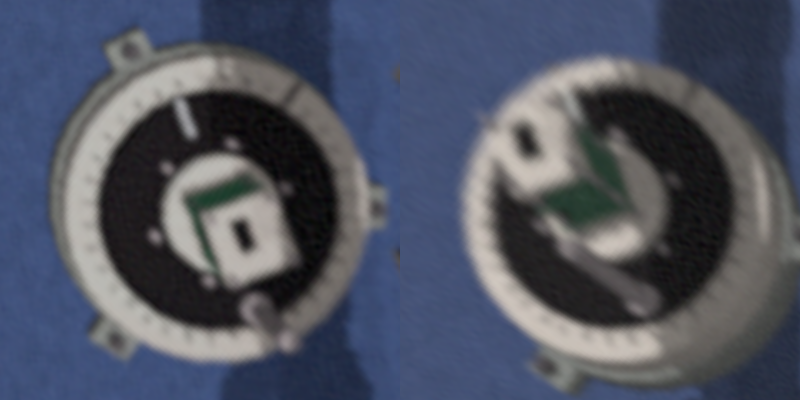

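View pics/wrist1.png

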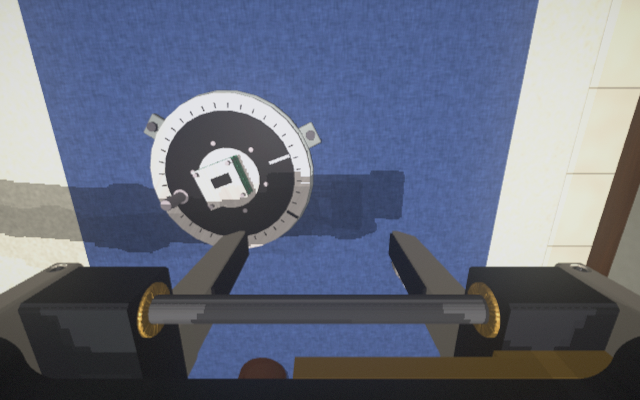

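The wrist view is clearest: the white mark's outer end is near (289,155), the long dark line near (291,213), the pin near (178,198). I'll measure from that.

```bash
cat >> h.py <<'E'
def dialfit(p,c,ctr0,half=.14,n=560):
    w=rect(p,c,ctr0,.024,half,n)
    return w
E
python3 - <<'E'
from h import *
p=cv2.imread('pics/wrist1.png'); c=imaging.calibration('wrist')
print(c['K'],-c['R'].T@c['t'])
# dial disc: dark pixels -> hull ellipse
g=cv2.cvtColor(p,cv2.COLOR_BGR2HSV)
m=((g[...,2]<60)).astype(np.uint8); m[235:]=0; m[:90]=0; m[:,:155]=0; m[:,315:]=0
cs,_=cv2.findContours(cv2.morphologyEx(m,cv2.MORPH_OPEN,np.ones((3,3))),0,2); k=max(cs,key=cv2.contourArea)
h=cv2.convexHull(k)[:,0]; pts=np.array([ray(c,u,.028)[:2] for u in h])
cc,rad=cv2.minEnclosingCircle(pts.astype(np.float32)); print(cc,rad)
A=np.c_[2*pts,np.ones(len(pts))]; s=np.linalg.lstsq(A,(pts**2).sum(1),rcond=None)[0]; print('fit',s[:2],np.sqrt(s[2]+s[0]**2+s[1]**2))
ctr=s[:2]
for nm,uv in [('mark',(289,155)),('line',(293,214)),('pintop',(180,196))]:
    z=.068 if nm=='pintop' else .026
    q=ray(c,uv,z)[:2]-ctr; print(nm,q+ctr,np.hypot(*q),np.degrees(np.arctan2(q[1],q[0])))
np.save('ctr.npy',ctr)
o=rect(p,c,ctr,.025,.14,600)
for a in range(0,360,10):
    pass
cv2.imwrite('pics/r2.png',o)
E
```

```text
[[276.37533916   0.         318.24986805]
 [  0.         276.37533916 198.94625691]
 [  0.           0.           1.        ]] [0.64982485 0.08065089 0.38402833]
(0.5365415215492249, -0.028205376118421555) 0.07715194672346115
fit [ 0.53393568 -0.01003264] 0.07471283657120976
mark [0.61108934 0.03080953] 0.08729702180002161 27.89501817089535
line [ 0.61409191 -0.05023122] 0.08967132131862847 -26.633893111602077
pintop [ 0.4840257  -0.01216128] 0.04995535876900235 -177.55784487301483
```

View pics/r2.png

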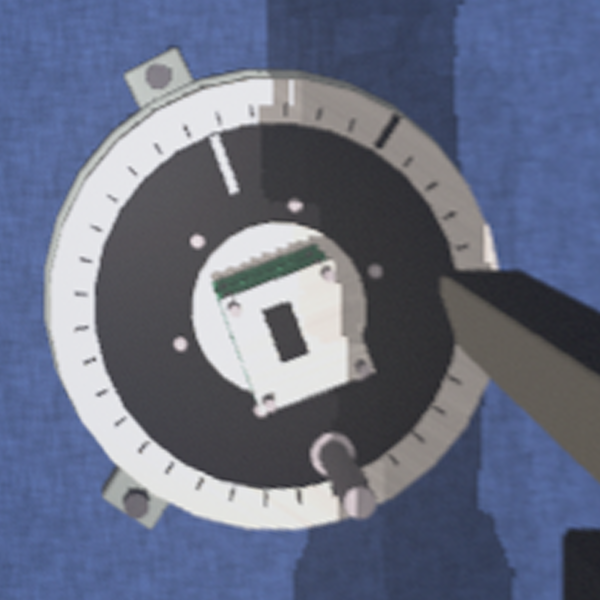

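The rectified wrist view has dial centre (277,305), giving world (0.532, 0.001). The mark is 20.4° left of +x and the long line 32.7° right, so the dial must turn about 53° clockwise. The pin is at about (0.464, -0.024). I'll shut the fingers, go behind the pin on the -y side, and align the jaw axis radially.

>>> apply_moves:
  deltas:
    - {"z": -17,"y": -7,"hand": -1}
    - {"z": -17,"y": -7,"hand": -1}
    - {"z": -17,"y": -7,"hand": -1}
    - {"z": -17,"y": -7,"hand": -1}
    - {"z": -17,"y": -7,"hand": -1}
    - {"z": -17,"y": -7,"hand": -1}
    - {"z": -17,"y": -7,"hand": -1}
    - {"z": -17,"y": -7,"hand": -1}
    - {"z": -17,"y": -7,"hand": -1}
    - {"z": -17,"y": -4,"hand": -1}
    - {"hand": -1}
    - {"hand": -1}
  grip_force: 10

```text
validation failed for argument at $.de...
```

>>> apply_moves:
  deltas:
    - {"roll": -0.089,"hand": -1}
    - {"roll": -0.089,"hand": -1}
    - {"roll": -0.089,"hand": -1}
    - {"roll": -0.089,"hand": -1}
    - {"x": 20,"hand": -1}
    - {"x": 20,"hand": -1}
    - {"x": 20,"hand": -1}
    - {"x": 20,"hand": -1}
    - {"hand": -1}
    - {"hand": -1}

```text
validation failed for argument at $.de...
```

Run:
```python
from h import *
s=sensors.observe(); print(s['t'],s['position'],s['tcp_rot'],s['opening'],s['force'])
c=imaging.calibration('wrist')
p,d=imaging.read_camera('wrist'); cv2.imwrite('pics/w2.png',p)
```

```text
0.15 [ 6.49323031e-01 -1.99448960e-05  1.82561644e-01] [[-1.97775563e-03 -1.26923826e-05  9.99998044e-01]
 [-3.50097741e-05  9.99999999e-01  1.26231665e-05]
 [-9.99998044e-01 -3.49847401e-05 -1.97775607e-03]] 0.09268611555860191 [-0.15173784 -0.36290439 -0.55319625]
```

View pics/w2.png

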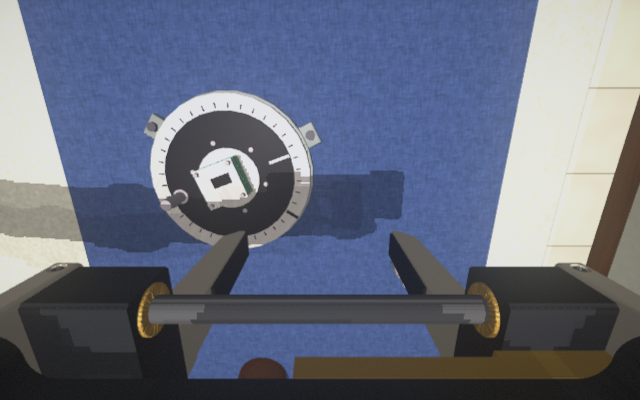

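The moves were refused and the view is unchanged. I'll give every field in full.

>>> apply_moves:
  deltas:
    - {"x": 0,"y": -7,"z": -17,"roll": 0,"hand": -1}
    - {"x": 0,"y": -7,"z": -17,"roll": 0,"hand": -1}
    - {"x": 0,"y": -7,"z": -17,"roll": 0,"hand": -1}
    - {"x": 0,"y": -7,"z": -17,"roll": 0,"hand": -1}
    - {"x": 0,"y": -7,"z": -17,"roll": 0,"hand": -1}
    - {"x": 0,"y": -7,"z": -17,"roll": 0,"hand": -1}
    - {"x": 0,"y": -7,"z": -17,"roll": 0,"hand": -1}
    - {"x": 0,"y": -7,"z": -17,"roll": 0,"hand": -1}
    - {"x": 0,"y": -7,"z": -17,"roll": 0,"hand": -1}
    - {"x": 0,"y": -4,"z": -17,"roll": 0,"hand": -1}
    - {"x": 0,"y": 0,"z": 0,"roll": 0,"hand": -1}
    - {"x": 0,"y": 0,"z": 0,"roll": 0,"hand": -1}
  grip_force: 10

```text
t: 1.4
position: [0.4807, -0.0668, 0.1837]
tcp_rot: [[0.001, 0.0, 1.0], [0.0, 1.0, -0.0], [-1.0, 0.0, 0.001]]
force: [0.3, 0.3, -0.1]
opening: 0.0021
```

>>> apply_moves:
  deltas:
    - {"x": 0,"y": 0,"z": 0,"roll": -0.089,"hand": -1}
    - {"x": 0,"y": 0,"z": 0,"roll": -0.089,"hand": -1}
    - {"x": 0,"y": 0,"z": 0,"roll": -0.089,"hand": -1}
    - {"x": 0,"y": 0,"z": 0,"roll": -0.089,"hand": -1}
    - {"x": 20,"y": 0,"z": 0,"roll": 0,"hand": -1}
    - {"x": 20,"y": 0,"z": 0,"roll": 0,"hand": -1}
    - {"x": 20,"y": 0,"z": 0,"roll": 0,"hand": -1}
    - {"x": 20,"y": 0,"z": 0,"roll": 0,"hand": -1}
    - {"x": 0,"y": 0,"z": 0,"roll": 0,"hand": -1}
    - {"x": 0,"y": 0,"z": 0,"roll": 0,"hand": -1}
    - {"x": 0,"y": 0,"z": 0,"roll": 0,"hand": -1}

```text
t: 2.5
position: [0.4813, -0.0668, 0.1044]
tcp_rot: [[0.002, -0.349, 0.937], [-0.0, 0.937, 0.349], [-1.0, -0.001, 0.002]]
force: [-0.1, 0.7, -0.4]
opening: 0.0005
```

Run:
```python
from h import *
s=sensors.observe(); print(s['t'],s['position'],s['opening'],s['force'])
c=imaging.calibration('wrist')
p,d=imaging.read_camera('wrist'); cv2.imwrite('pics/w3.png',p)
q,d=imaging.read_camera('side'); q=cv2.resize(q[120:320,200:420],None,fx=1.8,fy=1.8,interpolation=2)
o=np.zeros((400,1036,3),np.uint8);o[:,:640]=p;o[:360,640:]=q
cv2.imwrite('pics/v3.png',cv2.resize(o,(800,309),interpolation=cv2.INTER_AREA))
```

```text
2.5 [ 0.48134525 -0.06684003  0.10436739] 0.00045419229022162713 [-0.14624949  0.69844199 -0.4050674 ]
```

View pics/v3.png

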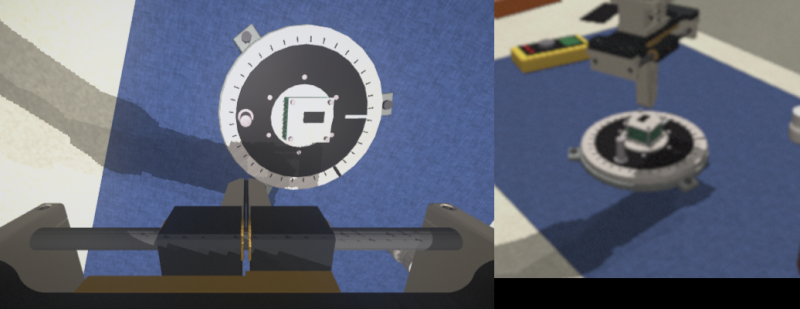

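The fingers are shut and in line behind the pin (pin at ~(245,117), fingertip at (245,185)), clear of everything. I'll write an angle measurement and lower in.

```bash
cat >> h.py <<'E'
def angle(p,c,ctr=(.5316,.0007)):
    """dial angle (deg) from a wrist picture; refines centre by a circle fit of the dial rim"""
    ctr=np.array(ctr,float); N=600; H=.12; f=2*H/N
    for _ in range(3):   # rim: dark->bright step in polar view
        g=cv2.cvtColor(rect(p,c,ctr,.028,H,N),cv2.COLOR_BGR2GRAY)
        pol=cv2.warpPolar(g,(480,720),(N/2,N/2),.12/f,cv2.INTER_LINEAR).astype(float) # col: 0.25mm, row: .5deg
        d=cv2.GaussianBlur(pol,(0,0),2); d=np.gradient(d,axis=1)[:,300:380]
        k=d.argmax(1); ok=(d.max(1)>3); rr=(300+k)*.25e-3; th=np.radians(np.arange(720)*.5)
        for it in range(4):
            A=np.c_[np.cos(th),np.sin(th),np.ones(720)][ok]
            s=np.linalg.lstsq(A,rr[ok],rcond=None)[0]; res=np.abs(np.c_[np.cos(th),np.sin(th),np.ones(720)]@s-rr); ok=ok&(res<max(.0012,2*np.median(res[ok])))
        ctr=ctr-np.array([s[1],s[0]])   # image right=-y, down=-x
    def prof(z,r0,r1):
        g=cv2.cvtColor(rect(p,c,ctr,z,H,N),cv2.COLOR_BGR2GRAY)
        pol=cv2.warpPolar(g,(480,3600),(N/2,N/2),.12/f,cv2.INTER_LINEAR).astype(float)
        return pol[:,int(r0*4):int(r1*4)]
    def peak(q,w=40):
        q=cv2.GaussianBlur(q.reshape(-1,1),(1,0),sigmaX=1,sigmaY=4).ravel() if False else np.convolve(np.r_[q[-10:],q,q[:10]],np.ones(9)/9,'same')[10:-10]
        i=q.argmax(); j=np.arange(i-w,i+w+1); v=q[j%3600]; b=(v[0:15].mean()+v[-15:].mean())/2
        v=np.clip(v-b-.4*(v.max()-b),0,None); return -90-(v*j).sum()/v.sum()*.1, q[i]-b
    m=prof(.028,62,82).mean(1); l=prof(.024,95,103).max(1)
    a,sa=peak(m); b,sb=peak(255-l)
    w=lambda x:(x+180)%360-180
    return dict(ctr=ctr.round(4),rim=round(s[2]*1e3,2),n=int(ok.sum()),mark=round(w(a),2),line=round(w(b),2),sa=round(sa),sb=round(sb),dial=round(w(a-b),2))
def shot(name):
    c=imaging.calibration('wrist'); p,d=imaging.read_camera('wrist'); cv2.imwrite(f'pics/{name}.png',p)
    return p,c
E
python3 - <<'E'
from h import *
print(angle(cv2.imread('pics/w3.png'),imaging.calibration('wrist')))
E
```

```text
{'ctr': array([0.5314, 0.0014]), 'rim': np.float64(84.36), 'n': 720, 'mark': np.float64(20.31), 'line': np.float64(-32.89), 'sa': 162, 'sb': 166, 'dial': np.float64(53.2)}
```

>>> apply_moves:
  deltas:
    - {"x": 16,"y": 0,"z": 0,"roll": 0,"hand": -1}
    - {"x": 16,"y": 0,"z": 0,"roll": 0,"hand": -1}
    - {"x": 16,"y": 0,"z": 0,"roll": 0,"hand": -1}
    - {"x": 16,"y": 0,"z": 0,"roll": 0,"hand": -1}
    - {"x": 0,"y": 0,"z": 0,"roll": 0,"hand": -1}
    - {"x": 0,"y": 0,"z": 0,"roll": 0,"hand": -1}

```text
t: 3.2
position: [0.4805, -0.067, 0.0401]
tcp_rot: [[0.001, -0.348, 0.937], [-0.0, 0.937, 0.348], [-1.0, -0.0, 0.001]]
force: [-0.4, 0.3, -0.8]
opening: 0.0007
```

>>> apply_moves:
  deltas:
    - {"x": 0,"y": 7,"z": 0,"roll": 0,"hand": -1}
    - {"x": 0,"y": 7,"z": 0,"roll": 0,"hand": -1}
    - {"x": 0,"y": 7,"z": 0,"roll": 0,"hand": -1}
    - {"x": 0,"y": 3,"z": 0,"roll": 0,"hand": -1}
    - {"x": 0,"y": 1.5,"z": 0,"roll": 0,"hand": -1}
    - {"x": 0,"y": 1.5,"z": 0,"roll": 0,"hand": -1}
    - {"x": 0,"y": 1.5,"z": 0,"roll": 0,"hand": -1}
    - {"x": 0,"y": 1.5,"z": 0,"roll": 0,"hand": -1}
    - {"x": 0,"y": 1.5,"z": 0,"roll": 0,"hand": -1}
    - {"x": 0,"y": 0,"z": 0,"roll": 0,"hand": -1}

```text
t: 4.2
position: [0.4689, -0.0373, 0.0394]
tcp_rot: [[-0.0, -0.349, 0.937], [0.0, 0.937, 0.349], [-1.0, 0.0, -0.0]]
force: [0.1, -0.7, -0.1]
opening: 0.0004
```

Run:
```python
from h import *
s=sensors.observe(); print(s['t'],s['position'],s['force'])
print(angle(*shot('w4')))
```

```text
4.2 [ 0.46887699 -0.0372887   0.03940576] [ 0.09194891 -0.67273671 -0.11075346]
{'ctr': array([0.5317, 0.0016]), 'rim': np.float64(84.42), 'n': 552, 'mark': np.float64(20.17), 'line': np.float64(-95.52), 'sa': 165, 'sb': 1, 'dial': np.float64(115.69)}
```

Just about at contact; the line is hidden from here, but it is fixed at -32.9°. I'll push round the arc.

>>> apply_moves:
  deltas:
    - {"x": 0,"y": 2.2,"z": -0.4,"roll": 0.03,"hand": -1}
    - {"x": 0,"y": 2.2,"z": -0.4,"roll": 0.03,"hand": -1}
    - {"x": 0,"y": 2.9,"z": -0.6,"roll": 0.04,"hand": -1}
    - {"x": 0,"y": 2.9,"z": -0.6,"roll": 0.04,"hand": -1}
    - {"x": 0,"y": 2.9,"z": -0.6,"roll": 0.04,"hand": -1}
    - {"x": 0,"y": 2.9,"z": -0.6,"roll": 0.04,"hand": -1}
    - {"x": 0,"y": 2.9,"z": -0.6,"roll": 0.04,"hand": -1}
    - {"x": 0,"y": 2.9,"z": -0.6,"roll": 0.04,"hand": -1}
    - {"x": 0,"y": 2.2,"z": -0.4,"roll": 0.03,"hand": -1}
    - {"x": 0,"y": 2.2,"z": -0.4,"roll": 0.03,"hand": -1}
    - {"x": 0,"y": 0,"z": 0,"roll": 0,"hand": -1}

```text
t: 5.35
position: [0.4588, -0.0124, 0.0394]
tcp_rot: [[-0.0, 0.004, 1.0], [0.0, 1.0, -0.004], [-1.0, 0.0, -0.0]]
force: [0.2, 0.0, -0.1]
opening: 0.0005
```

Run:
```python
from h import *
s=sensors.observe(); print(s['t'],s['position'],s['force'])
q=s['position'][:2]-np.array([.5315,.0014]); e=s['tcp_rot']; print('tool y,z rel axis',q@e[:2,1],q@e[:2,2])
p,c=shot('w5'); print(angle(p,c))
```

```text
5.35 [ 0.45879899 -0.01241966  0.03943604] [ 0.15336284  0.03491087 -0.1402713 ]
tool y,z rel axis -0.014113133108305469 -0.07264461095816634
{'ctr': array([0.5317, 0.0016]), 'rim': np.float64(84.45), 'n': 554, 'mark': np.float64(20.12), 'line': np.float64(-111.93), 'sa': 165, 'sb': 2, 'dial': np.float64(132.05)}
```

View pics/w5.png

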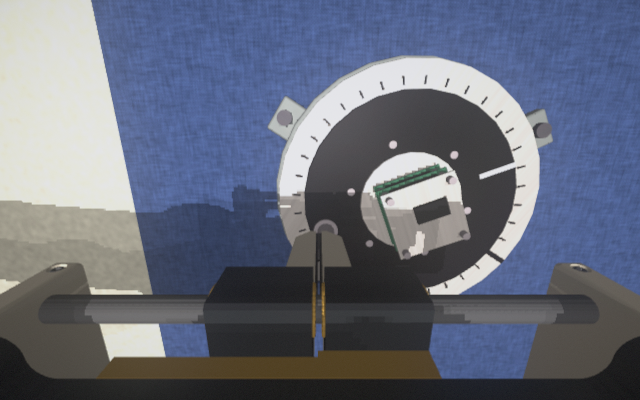

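The dial hasn't turned although the tool should be at the pin. I'll project the TCP and the pin into this picture and check the depth.

Run:
```python
from h import *
s=sensors.observe(); print(s['t'],s['position'],s['force'],s['opening'])
c=imaging.calibration('wrist'); p,d=imaging.read_camera('wrist')
def pr(X): q=c['R']@np.array(X)+c['t']; q=c['K']@q; return (q[:2]/q[2]).round(1),q[2].round(4)
print('tcp',pr(s['position']),'tcp+7.5y',pr(s['position']+[0,.0075,0]))
print('pinfoot',pr([.464,-.0236,.028]),'top',pr([.464,-.0236,.068]))
ci=np.linalg.inv(c['K'])
def un(u,v):
    X=ci@[u,v,1]*d[v,u]; return (c['R'].T@(X-c['t'])).round(4)
for uv in [(318,225),(325,228),(330,232),(300,240),(305,255),(318,236),(340,240),(335,255),(318,250),(411,230)]: print(uv,un(*uv))
q,_=imaging.read_camera('side'); r2,_=imaging.read_camera('scene')
a=cv2.resize(q[150:280,230:390],(640,520),interpolation=2); 
cv2.imwrite('pics/s6.png',a); cv2.imwrite('pics/sc6.png',r2)
cv2.imwrite('pics/v6.png',np.hstack([cv2.resize(q[160:270,250:370],(400,367),interpolation=2),cv2.resize(r2[140:250,270:390],(400,367),interpolation=2)]))
```

```text
5.4 [ 0.45888101 -0.01270377  0.03946145] [ 0.16141083 -0.18312075  0.0186542 ] 0.0005699612553412587
tcp (array([318.3, 222.4]), np.float64(0.2162)) tcp+7.5y (array([318.3, 213.4]), np.float64(0.214))
pinfoot (array([324.5, 229.5]), np.float64(0.2304)) top (array([325.7, 252.3]), np.float64(0.1921))
(318, 225) [ 0.4586 -0.0188  0.03  ]
(325, 228) [ 0.4641 -0.0164  0.0418]
(330, 232) [ 0.4664 -0.0041  0.0775]
(300, 240) [ 0.4478 -0.0048  0.0877]
(305, 255) [ 0.4518 -0.0041  0.1077]
(318, 236) [ 0.4587 -0.0053  0.0809]
(340, 240) [ 0.472  -0.0044  0.0887]
(335, 255) [ 0.4679 -0.0043  0.1074]
(318, 250) [ 0.4588 -0.005   0.1003]
(411, 230) [ 0.5229 -0.0085  0.0645]
```

View pics/v6.png

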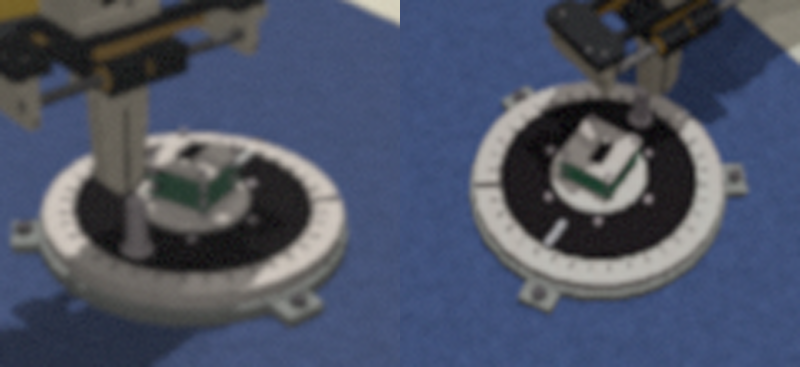

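The wrist depth puts the fingertip end at about z = 0.077, although the TCP reads 0.039. So the shut fingers passed over the pin (top 0.068), and both fixed views agree. I'll back off, restore the start orientation and measure the true tip and body heights before lowering.

>>> apply_moves:
  deltas:
    - {"x": 0,"y": -11,"z": 4,"roll": 0,"hand": -1}
    - {"x": 0,"y": -11,"z": 4,"roll": 0,"hand": -1}
    - {"x": 0,"y": -11,"z": 4,"roll": 0,"hand": -1}
    - {"x": 0,"y": -11,"z": 5,"roll": 0,"hand": -1}
    - {"x": 0,"y": -11,"z": 5,"roll": 0,"hand": -1}
    - {"x": 0,"y": 0,"z": 0,"roll": -0.088,"hand": -1}
    - {"x": 0,"y": 0,"z": 0,"roll": -0.088,"hand": -1}
    - {"x": 0,"y": 0,"z": 0,"roll": -0.088,"hand": -1}
    - {"x": 0,"y": 0,"z": 0,"roll": -0.088,"hand": -1}
    - {"x": 0,"y": 0,"z": 0,"roll": 0,"hand": -1}
    - {"x": 0,"y": 0,"z": 0,"roll": 0,"hand": -1}

```text
t: 6.65
position: [0.4808, -0.0686, 0.0394]
tcp_rot: [[0.0, -0.339, 0.941], [0.0, 0.941, 0.339], [-1.0, 0.0, 0.0]]
force: [-0.5, 0.5, 0.4]
opening: 0.0005
```

```bash
cat >> h.py <<'E'
def cloud(c,d):
    v,u=np.mgrid[:400,:640]; X=np.stack([u,v,np.ones_like(u)],-1)@np.linalg.inv(c['K']).T*d[...,None]
    return (X-c['t'])@c['R']
def tip(p,c,d,s):
    """lowest finger height seen, and body bottom, along the tool"""
    X=(cloud(c,d)-s['position'])@s['tcp_rot']; ok=(d>0)   # tool coordinates
    f=ok&(abs(X[...,2])<.016)&(abs(X[...,1])<.011)&(X[...,0]<.03)
    h=X[...,0][f]; hist=np.histogram(h,bins=np.arange(-.12,.035,.005)); print(*[(round(b,3),n) for b,n in zip(hist[1],hist[0])])
    print('y face',np.percentile(X[...,1][f&(X[...,0]<-.045)],[5,50,95]))
    b=ok&(abs(X[...,2])>.03)&(abs(X[...,1])<.04)&(abs(X[...,2])<.1)&(X[...,0]<-.03); print('body low (tool x)',np.percentile(X[...,0][b],[50,95,99,100]) if b.any() else None)
E
python3 - <<'E'
from h import *
s=sensors.observe(); print(s['t'],s['position'],s['force'])
c=imaging.calibration('wrist'); p,d=imaging.read_camera('wrist'); cv2.imwrite('pics/w7.png',p); tip(p,c,d,s); print(angle(p,c))
E
```

```text
6.65 [ 0.48082742 -0.0685682   0.03940534] [-0.50175961  0.45690644  0.44741317]
(np.float64(-0.12), np.int64(26)) (np.float64(-0.115), np.int64(6)) (np.float64(-0.11), np.int64(0)) (np.float64(-0.105), np.int64(0)) (np.float64(-0.1), np.int64(20)) (np.float64(-0.095), np.int64(42)) (np.float64(-0.09), np.int64(86)) (np.float64(-0.085), np.int64(64)) (np.float64(-0.08), np.int64(288)) (np.float64(-0.075), np.int64(293)) (np.float64(-0.07), np.int64(259)) (np.float64(-0.065), np.int64(227)) (np.float64(-0.06), np.int64(206)) (np.float64(-0.055), np.int64(180)) (np.float64(-0.05), np.int64(162)) (np.float64(-0.045), np.int64(137)) (np.float64(-0.04), np.int64(63)) (np.float64(-0.035), np.int64(0)) (np.float64(-0.03), np.int64(0)) (np.float64(-0.025), np.int64(0)) (np.float64(-0.02), np.int64(0)) (np.float64(-0.015), np.int64(0)) (np.float64(-0.01), np.int64(0)) (np.float64(-0.005), np.int64(0)) (np.float64(0.0), np.int64(0)) (np.float64(0.005), np.int64(7)) (np.float64(0.01), np.int64(578)) (np.float64(0.015), np.int64(336)) (np.float64(0.02), np.int64(0)) (np.float64(0.025), np.int64(0))
y face [0.00666306 0.00871611 0.00925783]
body low (tool x) [-0.13760786 -0.12395308 -0.12093502 -0.03001112]
{'ctr': array([0.5318, 0.0016]), 'rim': np.float64(84.36), 'n': 720, 'mark': np.float64(20.3), 'line': np.float64(-32.83), 'sa': 164, 'sb': 166, 'dial': np.float64(53.14)}
```

The true fingertip end lies 38 mm behind the reported TCP, with the body a further 83 mm up. I'll lower 34 mm, which puts the tip at about z = 0.043, still 15 mm over the dial.

>>> apply_moves:
  deltas:
    - {"x": 7,"y": 0,"z": 0,"roll": 0,"hand": -1}
    - {"x": 7,"y": 0,"z": 0,"roll": 0,"hand": -1}
    - {"x": 7,"y": 0,"z": 0,"roll": 0,"hand": -1}
    - {"x": 7,"y": 0,"z": 0,"roll": 0,"hand": -1}
    - {"x": 6,"y": 0,"z": 0,"roll": 0,"hand": -1}
    - {"x": 0,"y": 0,"z": 0,"roll": 0,"hand": -1}
    - {"x": 0,"y": 0,"z": 0,"roll": 0,"hand": -1}

```text
t: 7.4
position: [0.4806, -0.068, 0.0052]
tcp_rot: [[-0.0, -0.341, 0.94], [0.0, 0.94, 0.341], [-1.0, 0.0, -0.0]]
force: [-0.1, 0.0, -0.5]
opening: 0.0003
```

Run:
```python
from h import *
s=sensors.observe(); print(s['t'],s['position'],s['force'])
c=imaging.calibration('wrist'); p,d=imaging.read_camera('wrist'); tip(p,c,d,s); print(angle(p,c))
X=(np.array([.4640,-.0234])-s['position'][:2]); e=s['tcp_rot']; print('pin rel tool y,z',X@e[:2,1],X@e[:2,2])
```

```text
7.4 [ 0.48056871 -0.06796545  0.00523663] [-0.11397169  0.03115423 -0.54673606]
(np.float64(-0.12), np.int64(27)) (np.float64(-0.115), np.int64(5)) (np.float64(-0.11), np.int64(0)) (np.float64(-0.105), np.int64(0)) (np.float64(-0.1), np.int64(24)) (np.float64(-0.095), np.int64(38)) (np.float64(-0.09), np.int64(84)) (np.float64(-0.085), np.int64(66)) (np.float64(-0.08), np.int64(290)) (np.float64(-0.075), np.int64(286)) (np.float64(-0.07), np.int64(259)) (np.float64(-0.065), np.int64(233)) (np.float64(-0.06), np.int64(208)) (np.float64(-0.055), np.int64(189)) (np.float64(-0.05), np.int64(155)) (np.float64(-0.045), np.int64(134)) (np.float64(-0.04), np.int64(64)) (np.float64(-0.035), np.int64(0)) (np.float64(-0.03), np.int64(0)) (np.float64(-0.025), np.int64(318)) (np.float64(-0.02), np.int64(268)) (np.float64(-0.015), np.int64(0)) (np.float64(-0.01), np.int64(0)) (np.float64(-0.005), np.int64(0)) (np.float64(0.0), np.int64(0)) (np.float64(0.005), np.int64(0)) (np.float64(0.01), np.int64(0)) (np.float64(0.015), np.int64(0)) (np.float64(0.02), np.int64(0)) (np.float64(0.025), np.int64(0))
y face [0.00673578 0.00871507 0.00926779]
body low (tool x) [-0.13721457 -0.05995512 -0.05854012 -0.03370043]
{'ctr': array([0.5318, 0.0017]), 'rim': np.float64(84.36), 'n': 602, 'mark': np.float64(20.32), 'line': np.float64(-88.46), 'sa': 162, 'sb': 1, 'dial': np.float64(108.78)}
pin rel tool y,z 0.047544293756713187 -0.00037651648731352197
```

>>> apply_moves:
  deltas:
    - {"x": 0,"y": 7,"z": 0,"roll": 0,"hand": -1}
    - {"x": 0,"y": 7,"z": 0,"roll": 0,"hand": -1}
    - {"x": 0,"y": 7,"z": 0,"roll": 0,"hand": -1}
    - {"x": 0,"y": 5,"z": 0,"roll": 0,"hand": -1}
    - {"x": 0,"y": 2,"z": 0,"roll": 0,"hand": -1}
    - {"x": 0,"y": 2,"z": 0,"roll": 0,"hand": -1}
    - {"x": 0,"y": 1.5,"z": 0,"roll": 0,"hand": -1}
    - {"x": 0,"y": 1.5,"z": 0,"roll": 0,"hand": -1}
    - {"x": 0,"y": 1.5,"z": 0,"roll": 0,"hand": -1}
    - {"x": 0,"y": 1.5,"z": 0,"roll": 0,"hand": -1}

```text
t: 8.45
position: [0.4686, -0.0354, 0.0055]
tcp_rot: [[0.0, -0.34, 0.941], [-0.001, 0.941, 0.34], [-1.0, -0.001, 0.0]]
force: [1.3, -2.7, 0.9]
opening: 0.0004
```

Run:
```python
from h import *
s=sensors.observe(); print(s['t'],s['position'],s['force'])
p,c=shot('w8'); print(angle(p,c))
q=s['position'][:2]-np.array([.5317,.0016]); e=s['tcp_rot']; print('tool y,z rel axis',q@e[:2,1],q@e[:2,2])
```

```text
8.45 [ 0.46864908 -0.035395    0.00549251] [ 1.31098403 -2.65799481  0.93105859]
{'ctr': array([0.5316, 0.0017]), 'rim': np.float64(84.54), 'n': 388, 'mark': np.float64(18.29), 'line': np.float64(-127.89), 'sa': 166, 'sb': 8, 'dial': np.float64(146.18)}
tool y,z rel axis -0.013387107886781022 -0.07186677100043079
```

Contact at about 3 N and the mark has begun to turn (18.3°). 51° still to go; I'll push about 0.75 rad round the arc.

>>> apply_moves:
  deltas:
    - {"x": 0,"y": 2.2,"z": -0.4,"roll": 0.03,"hand": -1}
    - {"x": 0,"y": 2.2,"z": -0.4,"roll": 0.03,"hand": -1}
    - {"x": 0,"y": 2.9,"z": -0.6,"roll": 0.04,"hand": -1}
    - {"x": 0,"y": 2.9,"z": -0.6,"roll": 0.04,"hand": -1}
    - {"x": 0,"y": 2.9,"z": -0.6,"roll": 0.04,"hand": -1}
    - {"x": 0,"y": 2.9,"z": -0.6,"roll": 0.04,"hand": -1}
    - {"x": 0,"y": 2.9,"z": -0.6,"roll": 0.04,"hand": -1}
    - {"x": 0,"y": 2.9,"z": -0.6,"roll": 0.04,"hand": -1}
    - {"x": 0,"y": 2.2,"z": -0.4,"roll": 0.03,"hand": -1}
    - {"x": 0,"y": 2.2,"z": -0.4,"roll": 0.03,"hand": -1}

```text
t: 9.5
position: [0.4593, -0.0092, 0.0055]
tcp_rot: [[0.002, 0.014, 1.0], [0.0, 1.0, -0.014], [-1.0, 0.0, 0.002]]
force: [2.8, -3.1, -2.0]
opening: 0.0006
```

Run:
```python
from h import *
s=sensors.observe(); print(s['t'],s['position'],s['force'])
p,c=shot('w9'); print(angle(p,c))
q=s['position'][:2]-np.array([.5317,.0016]); e=s['tcp_rot']; print('tool y,z rel axis',q@e[:2,1],q@e[:2,2],e[0,1])
```

```text
9.5 [ 0.45926822 -0.0092369   0.00554127] [ 2.83259781 -3.08712536 -2.04991492]
{'ctr': array([0.5317, 0.0016]), 'rim': np.float64(84.58), 'n': 395, 'mark': np.float64(-3.61), 'line': np.float64(-147.64), 'sa': 166, 'sb': 25, 'dial': np.float64(144.04)}
tool y,z rel axis -0.011877008283044027 -0.07226842602188123 0.014375285640902707
```

>>> apply_moves:
  deltas:
    - {"x": 0,"y": 2.9,"z": -0.5,"roll": 0.04,"hand": -1}
    - {"x": 0,"y": 2.9,"z": -0.5,"roll": 0.04,"hand": -1}
    - {"x": 0,"y": 2.9,"z": -0.5,"roll": 0.04,"hand": -1}
    - {"x": 0,"y": 2.9,"z": -0.5,"roll": 0.04,"hand": -1}
    - {"x": 0,"y": 2.9,"z": -0.5,"roll": 0.04,"hand": -1}
    - {"x": 0,"y": 2.9,"z": -0.5,"roll": 0.04,"hand": -1}
    - {"x": 0,"y": 2.9,"z": -0.5,"roll": 0.04,"hand": -1}
    - {"x": 0,"y": 2.9,"z": -0.5,"roll": 0.04,"hand": -1}
    - {"x": 0,"y": 2.9,"z": -0.5,"roll": 0.04,"hand": -1}
    - {"x": 0,"y": 2.2,"z": -0.4,"roll": 0.03,"hand": -1}
    - {"x": 0,"y": 1.5,"z": -0.3,"roll": 0.02,"hand": -1}
    - {"x": 0,"y": 0,"z": 0,"roll": 0,"hand": -1}

```text
t: 10.75
position: [0.4587, 0.0213, 0.0053]
tcp_rot: [[-0.001, 0.409, 0.912], [0.001, 0.912, -0.409], [-1.0, -0.0, -0.001]]
force: [0.1, -1.8, 0.9]
opening: 0.0006
```

Run:
```python
from h import *
s=sensors.observe(); print(s['t'],s['position'],s['force'])
p,c=shot('w10'); print(angle(p,c))
q=s['position'][:2]-np.array([.5317,.0016]); e=s['tcp_rot']; print('tool y,z rel axis',q@e[:2,1],q@e[:2,2],e[0,1])
```

```text
10.75 [0.45865148 0.02125116 0.00530402] [ 0.10077935 -1.75303835  0.93109819]
{'ctr': array([0.5317, 0.0017]), 'rim': np.float64(84.67), 'n': 398, 'mark': np.float64(-26.92), 'line': np.float64(-172.85), 'sa': 166, 'sb': 20, 'dial': np.float64(145.92)}
tool y,z rel axis -0.011976291556301259 -0.07469144905560492 0.409388585964404
```

Mark at -26.9°, with 5.9° (7.4 mm at the pin) to go. I'll make small steps, stopping slightly short.

>>> apply_moves:
  deltas:
    - {"x": 0,"y": 1.4,"z": 0,"roll": 0.02,"hand": -1}
    - {"x": 0,"y": 1.4,"z": 0,"roll": 0.02,"hand": -1}
    - {"x": 0,"y": 1.4,"z": 0,"roll": 0.02,"hand": -1}
    - {"x": 0,"y": 1,"z": 0,"roll": 0.01,"hand": -1}
    - {"x": 0,"y": 0.6,"z": 0,"roll": 0.01,"hand": -1}
    - {"x": 0,"y": 0,"z": 0,"roll": 0,"hand": -1}
    - {"x": 0,"y": 0,"z": 0,"roll": 0,"hand": -1}

```text
t: 11.5
position: [0.4608, 0.0261, 0.0051]
tcp_rot: [[-0.002, 0.481, 0.877], [0.0, 0.877, -0.481], [-1.0, -0.001, -0.002]]
force: [-2.6, -1.8, 0.4]
opening: 0.0002
```

Run:
```python
from h import *
s=sensors.observe(); print(s['t'],s['position'],s['force'])
p,c=shot('w11'); print(angle(p,c))
```

```text
11.5 [0.46083215 0.02611882 0.00513106] [-2.56555199 -1.7856562   0.42465828]
{'ctr': array([0.5317, 0.0017]), 'rim': np.float64(84.65), 'n': 392, 'mark': np.float64(-31.03), 'line': np.float64(-177.38), 'sa': 165, 'sb': 16, 'dial': np.float64(146.35)}
```

View pics/w11.png

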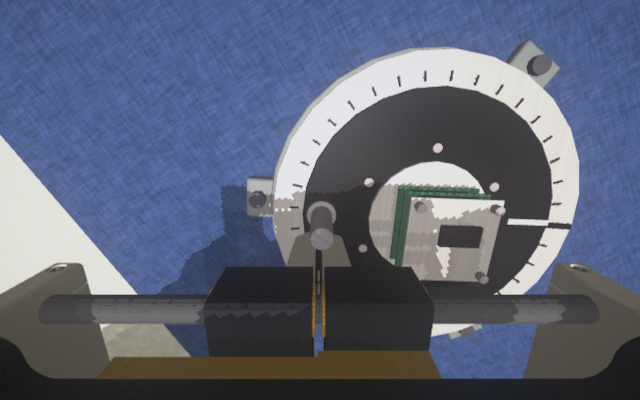

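The mark (508–549, ~221) now nearly runs into the black line (549–570, ~226). I'll measure the line locally while nudging on.

>>> apply_moves:
  deltas:
    - {"x": 0,"y": 0.7,"z": 0,"roll": 0.01,"hand": -1}
    - {"x": 0,"y": 0.6,"z": 0,"roll": 0.01,"hand": -1}
    - {"x": 0,"y": 0.3,"z": 0,"roll": 0,"hand": -1}
    - {"x": 0,"y": 0,"z": 0,"roll": 0,"hand": -1}
    - {"x": 0,"y": 0,"z": 0,"roll": 0,"hand": -1}

```text
t: 12.05
position: [0.4629, 0.0271, 0.0055]
tcp_rot: [[0.001, 0.499, 0.867], [-0.0, 0.867, -0.499], [-1.0, 0.0, 0.001]]
force: [-3.1, -1.5, -2.2]
opening: 0.0006
```

```bash
sed -i "s|b,sb=peak(255-l)|k=255-l; az=(-90-np.arange(3600)*.1+32.8+180)%360-180; k=np.where(abs(az)<12,k,k[abs(az)<12].min()); b,sb=peak(k)|" h.py
python3 - <<'E'
from h import *
s=sensors.observe(); print(s['t'],s['position'],s['force'])
p,c=shot('w12'); print(angle(p,c));
E
```

```text
12.05 [0.46292055 0.02710403 0.005455  ] [-3.08391808 -1.49975695 -2.19373424]
{'ctr': array([0.5318, 0.0018]), 'rim': np.float64(84.59), 'n': 401, 'mark': np.float64(-32.33), 'line': np.float64(-32.99), 'sa': 167, 'sb': 164, 'dial': np.float64(0.67)}
```

>>> apply_moves:
  deltas:
    - {"x": 0,"y": 0.4,"z": 0,"roll": 0,"hand": -1}
    - {"x": 0,"y": 0.4,"z": 0,"roll": 0,"hand": -1}
    - {"x": 0,"y": 0,"z": 0,"roll": 0,"hand": -1}
    - {"x": 0,"y": 0,"z": 0,"roll": 0,"hand": -1}

```text
t: 12.5
position: [0.4633, 0.0278, 0.0055]
tcp_rot: [[0.0, 0.499, 0.867], [-0.0, 0.867, -0.499], [-1.0, 0.0, 0.0]]
force: [-1.7, -2.4, -1.4]
opening: 0.0004
```

Run:
```python
from h import *
s=sensors.observe(); print(s['t'],s['position'],s['force'])
p,c=shot('w13'); print(angle(p,c));
```

```text
12.5 [0.46326423 0.02781624 0.00545965] [-1.65800247 -2.41084452 -1.44795177]
{'ctr': array([0.5318, 0.0018]), 'rim': np.float64(84.58), 'n': 401, 'mark': np.float64(-33.0), 'line': np.float64(-33.05), 'sa': 167, 'sb': 164, 'dial': np.float64(0.05)}
```

Aligned within 0.1°. I'll back off tangentially, raise, and check from clear.

>>> apply_moves:
  deltas:
    - {"x": 0,"y": -2,"z": 0,"roll": 0,"hand": -1}
    - {"x": 0,"y": -5,"z": 0,"roll": 0,"hand": -1}
    - {"x": 0,"y": -8,"z": 0,"roll": 0,"hand": -1}
    - {"x": 0,"y": -10,"z": 0,"roll": 0,"hand": -1}
    - {"x": -15,"y": 0,"z": 0,"roll": 0,"hand": -1}
    - {"x": -20,"y": 0,"z": 0,"roll": 0,"hand": -1}
    - {"x": -20,"y": 0,"z": 0,"roll": 0,"hand": -1}
    - {"x": -20,"y": 0,"z": 0,"roll": 0,"hand": -1}
    - {"x": -20,"y": 0,"z": 0,"roll": 0,"hand": -1}
    - {"x": 0,"y": 0,"z": 0,"roll": 0,"hand": -1}
    - {"x": 0,"y": 0,"z": 0,"roll": 0,"hand": -1}

```text
t: 13.65
position: [0.4503, 0.0058, 0.1004]
tcp_rot: [[0.0, 0.499, 0.867], [0.0, 0.867, -0.499], [-1.0, 0.0, 0.0]]
force: [0.6, 0.2, -0.1]
opening: 0.0004
```

Run:
```python
from h import *
s=sensors.observe(); print(s['t'],s['position'],s['force'])
p,c=shot('w14'); a=angle(p,c); print(a)
q,_=imaging.read_camera('scene'); o=cv2.imread('pics/scene1.png')
o=np.hstack([cv2.resize(rect(p,c,a['ctr'],.026,.12,600),(400,400)),cv2.resize(q,(400,250))if False else cv2.copyMakeBorder(cv2.resize(q,(400,250)),0,150,0,0,0)])
cv2.imwrite('pics/v14.png',o)
```

```text
13.65 [0.45025963 0.00579934 0.10040102] [ 0.62568479  0.15130656 -0.1166749 ]
{'ctr': array([0.5316, 0.0017]), 'rim': np.float64(84.32), 'n': 716, 'mark': np.float64(-32.91), 'line': np.float64(-32.96), 'sa': 166, 'sb': 165, 'dial': np.float64(0.05)}
```

View pics/v14.png

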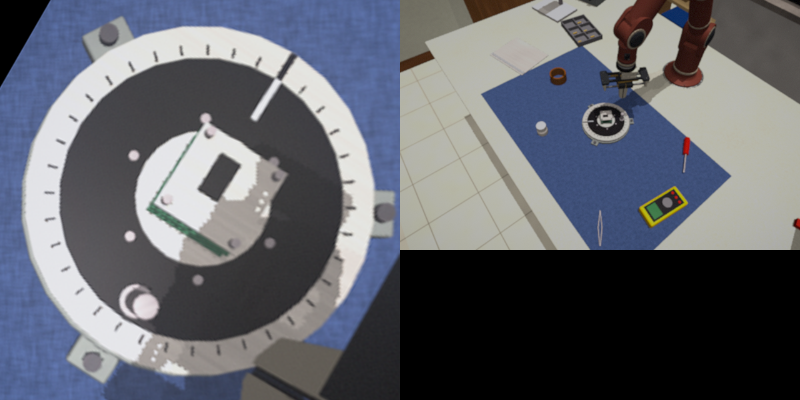

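The white mark (265,100) runs straight into the black line (287,68). The arm is clear and the bystanders are in place. Handing in.

```bash
python3 -c "
from station import r
print(r.close_job())"
```

```text
the job is handed in; nothing more can be done
None
```

The dial's white index mark now lines up with the long line of the scale. The last wrist-camera check, taken after the arm had backed off, showed 0.05° of error. I turned the dial about 53° clockwise, pushing the pin with the outside of the closed fingers at roughly 3–5 N. I then backed off and raised the arm clear, and handed the job in at about 13.7 s.

- **First pass missed:** the first push passed over the pin without touching anything. The camera depth showed the real fingertips end about 38 mm short of the reported TCP. I backed off, lowered the tool to allow for that, and the second push worked.
- **Measurement that failed:** my automatic line detection gave wrong angles in several of the close-up views. I used the earlier fixed reading of the line until I limited the search to its neighbourhood. After that the readings agreed to within about 0.2°.
- **Other checks:** the fingers stayed well away from the board stack. In the final scene picture the tape, meter, driver and jar looked undisturbed; I checked that by eye only.

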